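Fit a washing-machine damper rod and hold it drawn out to its mark

ROBOT

A 6-joint arm with a two-finger parallel gripper is mounted at the origin on the work surface. World frame = base frame: x ahead of the robot, y to its left, z up, the work surface at z = 0. Lengths are in m, angles in rad, forces in N, time in s.
With the tool pointing down it reaches from about 0.3 to 0.825 m from the base axis. Payload 5.4 kg.
Tool frame: the origin (TCP) lies at the centre of the arm's flange, where the gripper is bolted on; the fingertips stand 190 mm ahead of it and the grasp point (between the pads) lies 171 mm ahead of it (r.tips_ahead is the distance from the TCP to the fingertips, in m); y points along the fingers, z is the direction in which the jaws open and shut, and the axes are right-handed (so a half turn about y gives the same grasp; the last joint's range is limited). The gripper opens to 92 mm and grips with 3 to 60 N. Pads are 20 mm wide; open, the fingers measure 128 mm over their backs; the gripper's body (75 mm by 189 mm) begins 69 mm behind the grasp point.
Start: joints at [1.138, 0.158, 1.597, -0, 1.386, -0.21], TCP at [0.127, 0.561, 0.405] pointing down, gripper open.
Joint ranges: [-2.91, 2.91], [-0.94, 2.29], [0.18, 2.7], [-1.29, 4.43], [0.17, 2.64], [-3, 3]. Speed limits (rad/s): [2.57, 2.57, 3.14, 3.14, 3.14, 3.14].

INTERFACE

Orientations are given as a rotation vector (axis times angle).
In Python, from station import monitor, cams, ticket, r gives the robot as it stands.
- The arm moves only by the shell command python3 -m creep 'ROWS' [FORCE]. ROWS is JSON, a list of rows, each a list of 7 numbers: the opening, from 0 (shut) to 1 (fully open), then the shift along the tool's x, y, z in mm, then the turn, a rotation vector about the tool's x, y, z in rad. In form: [[jaw, dx, dy, dz, ax, ay, az], ...]. A call has 1 to 20 rows; each row is the pose to reach, as a shift and turn from the pose commanded when the call began, along the tool's axes at that moment; what a row does not reach only later rows make up. A row lasts 1/10 s, in which the tool goes at most 50 mm and 8.59 degrees, less where a joint would pass 70% of its speed; a pose out of reach is approached as far as the arm can. A call with a gripper value outside its range is refused whole. The fingers move at their own pace and stop on an object; FORCE is the grip in N (left out, the last holds). Time passes only in rows, so rows that repeat a pose let the fingers close. It gives the time, the measured TCP pose, the force and the opening at its end, in the units of the state.
- monitor.read_state(): the state, without advancing time (a new reading comes with each control period).
- cams.camera(name): name is "scene" or "top" or "wrist"; returns a dict with "color" (480x640x3 uint8, red, green, blue), "range_z" (480x640 float32, m along the optical axis (not along the pixel's ray), 0 where there is no reading), "K" (3x3 intrinsics, pixels), "dist_coeffs" ([k1, k2, p1, p2, k3] as OpenCV has them; the pictures are not rectified), "rvec" (rotation vector, rad) and "tvec" (3), from world to camera coordinates, as OpenCV has them. Camera axes: x right, y down, z forward; pixel columns grow to the right and rows downward; lengths in m; the calibration is good to about 2 mm. A picture is of the moment at which its call begins.
- ticket.job_done(): hands the job in, once; it reports no verdict.
The state is a dict: "clock": time; "joint_positions": joint angles; "qvel": joint speeds; "joint_torque": joint torques, N m; "tool_pos": TCP position; "eef_rot": TCP orientation; "contact_force": force on the tool from outside, world axes, zero at the start; "ft_torque": the same for the moment, N m; "finger_gap": opening from 0.0 (shut) to 1.0 (fully open).
Only numpy, scipy, OpenCV 4.12 (cv2) and the standard library are available. Lean on these libraries where they do the work, as an engineer would, in place of code of your own. Each camera call takes 0.05 s, during which the arm holds its last target. There are 200 camera calls.

TASK

On the laundry-room bench, take the new damper rod (blue head, bright steel shaft with a green and a red band) out of the white rack and push it foot first all the way down into the grey damper tube held in the blue clamp. Then draw it straight up again, partway, until the whole green band shows above the tube's mouth while the red band below it stays hidden inside, and keep it held still there: the program finishes with the gripper still holding the rod. Leave the other two rods in the rack and do not disturb the other things on the bench.

Things in the scene. Friction and masses are not known exactly. Their poses are not given: they have to be found in the camera images.
- rod: new damper rod, 150 mm long, 0.18 kg, upright in a rack socket at the start. Origin: centre of its foot; z along the rod to its head. Shaft 16 mm in diameter up to 116 mm from the foot, its last 5 mm tapering to 12 mm at the foot; above it the blue head, 24 x 24 mm square (faces square to x and y). Green band 46 to 54 mm, red band 22 to 30 mm above the foot
- rod_grip (a point): centre of the blue head, 133 mm above the foot on the rod's axis; axes as the rod's
- damper: grey damper tube, 45 mm across at the mouth, 90 mm tall, in its clamp, fixed to the bench, always upright; origin on the bench on the tube's axis, z up. Dark base 110 (x) x 90 (y) x 12 mm; blue jaws on both x sides, up to 52 mm high
- damper_mouth (a point): centre of the tube's open mouth, 90 mm above the bench; bore 17 mm in diameter, straight down. 18 mm below the mouth two sprung friction pads inside press on the rod: past them it takes some 2 to 6 N to slide the rod in or out, and they may carry its weight
- damper_floor (a point): centre of the bore's floor, 70 mm below the mouth and 20 mm above the bench, where the rod's foot rests when fully home
- rack: white rack block 190 (x) x 60 (y) x 45 mm, fixed to the bench, origin at the centre of its underside; three sockets 19 mm in diameter and 35 mm deep in a row along its x axis, at -60, 0 and +60 mm, floor 10 mm above the bench. Each holds one rod, in any order
- worn_rod: bystander rod in the rack, same shape, black head and copper shaft, no bands; origin at its foot
- spare_rod: bystander rod in the rack, same shape, orange head and dark shaft, no bands; origin at its foot
- screwdriver: bystander, yellow-handled screwdriver 180 mm long lying on the bench, 26 mm high; origin at mid length on its underside, its x axis along it
- bottle: bystander, clear bottle with white cap, 72 mm diameter, 230 mm tall; origin under its centre
- salt_jar: bystander, glass jar with yellow cap, 56 mm diameter, 150 mm tall; origin under its centre
- spray: bystander, blue spray bottle with green trigger head, 75 mm diameter, 216 mm tall; origin under its centre
Not all that is in view belongs to the job. Of the things like the rod, leave any that is pink; of the rest the smaller one is meant.

How it is judged:
By the outcome, as a careful person would: the job done as asked, in the order asked, and still so for the second after the job is handed in, while the arm keeps its last pose, push and grip.
It also fails if it takes over 64 s, if anything falls off the work surface, if the arm or the gripper's body presses on something with over 40 N, if the wrist force passes 120 N, or if a joint passes its speed limit or range.

## Working session

There is one attempt and no reset: what is moved stays moved. The work goes in short steps, Python scripts to look and compute and a shell command to move; the robot and the scene stay as the last step left them, time stands still between calls to the robot, and variables do not carry over. Pictures are saved under pics/ and viewed, about 8 in all and at most 12, crops included, and the job is handed in when it is done.

```bash
mkdir -p pics; ls; python3 - <<'E'
from station import monitor, cams, ticket, r
import cv2,pickle
s=monitor.read_state();print(s)
for n in("scene","top"):
    c=cams.camera(n);cv2.imwrite(f"pics/{n}1.png",c["color"][...,::-1]);pickle.dump(c,open(n+".pkl","wb"))
    print(n,c["K"].tolist(),c["rvec"],c["tvec"],c["dist_coeffs"])
E
```

```text
pics
{'clock': 0.0, 'joint_positions': array([ 1.13789864e+00,  1.59046729e-01,  1.59820715e+00, -2.89180915e-05,
        1.38620175e+00, -2.10084041e-01]), 'qvel': array([ 0.00112077,  0.00098483, -0.00083411, -0.00075591, -0.00273641,
       -0.00075122]), 'joint_torque': array([-1.55246937e-03, -3.85581565e+01, -3.22104156e+01,  6.99997600e-02,
        3.81880137e-02, -1.53383207e-04]), 'tool_pos': array([0.12695854, 0.56052853, 0.40373246]), 'eef_rot': array([-1.56548651,  0.17541242, -0.17452839]), 'contact_force': array([ 0.33571518, -0.58859065, -0.6384898 ]), 'ft_torque': array([ 0.05887862, -0.0086336 ,  0.03437478]), 'finger_gap': 0.9996875912556558}
scene [[504.3399717219393, 0.0, 320.752822833219], [0.0, 504.3399717219393, 236.87325647298147], [0.0, 0.0, 1.0]] [ 0.7538823   2.58021758 -1.14734153] [ 0.50401153 -0.1047485   1.62986713] [-0.02591321  0.          0.          0.          0.        ]
top [[568.4730245287552, 0.0, 318.3408959066039], [0.0, 568.4730245287552, 243.69958809007642], [0.0, 0.0, 1.0]] [ 2.04970612 -2.18047739  0.22216464] [0.01141588 0.588531   1.5192044 ] [-0.06625458  0.          0.          0.          0.        ]
```

View pics/scene1.png

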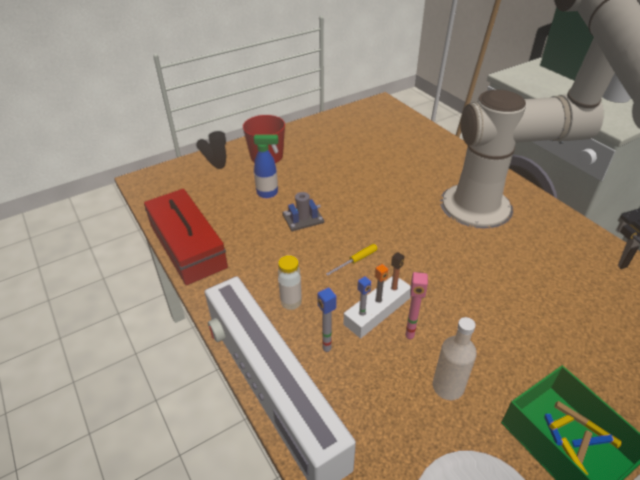

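View pics/top1.png

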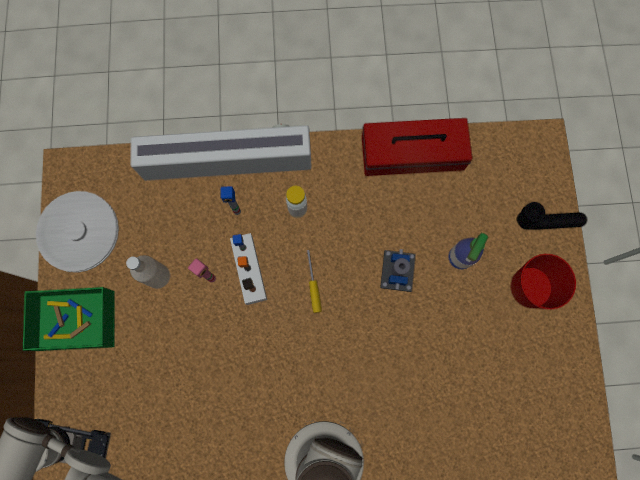

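Top view: the rack rod's blue head is at (238,241), with the orange head at (243,262) and the black head at (249,285). A bigger blue decoy stands at (228,193), a pink one at (201,270). The damper mouth is at about (401,267).

```bash
cat > h.py <<'E'
import numpy as np,cv2
from scipy.spatial.transform import Rotation as Ro
def ray(c,uv,z):
    n=cv2.undistortPoints(np.float64(uv).reshape(-1,1,2),c["K"],np.float64(c["dist_coeffs"])).reshape(-1,2)
    R=Ro.from_rotvec(c["rvec"]).as_matrix();o=-R.T@np.array(c["tvec"])
    d=np.c_[n,np.ones(len(n))]@R
    return o+d*((z-o[2])/d[:,2])[:,None]
def blobs(c,lo,hi,roi=None,amin=15):
    h=cv2.cvtColor(c["color"],cv2.COLOR_RGB2HSV);m=cv2.inRange(h,lo,hi)
    if roi:
        k=np.zeros_like(m);k[roi[1]:roi[3],roi[0]:roi[2]]=255;m&=k
    cs,_=cv2.findContours(m,cv2.RETR_EXTERNAL,cv2.CHAIN_APPROX_NONE)
    return [q for q in cs if cv2.contourArea(q)>=amin]
def show(q):
    (u,v),wh,a=cv2.minAreaRect(q);return np.round([u,v,*wh,a],1),cv2.contourArea(q)
E
python3 - <<'E'
import pickle;from h import *
c=pickle.load(open("top.pkl","rb"))
for nm,lo,hi,roi in [("blue",(105,150,150),(130,255,255),(200,150,460,300)),("orange",(5,200,180),(15,255,255),(230,250,260,275)),("black",(0,0,0),(180,255,60),(238,270,262,300))]:
    for q in blobs(c,lo,hi,roi):
        s=show(q);print(nm,s,ray(c,[s[0][:2]],.16).round(4))
print(ray(c,[[238,240],[243,262],[248,284],[228,192]],.16).round(3),ray(c,[[401,267]],.09).round(3),ray(c,[[382,288],[388,251],[415,254],[411,292]],.012).round(3))
im=c["color"][180:310,190:440,::-1];cv2.imwrite("pics/crop.png",cv2.resize(im,None,fx=3,fy=3,interpolation=cv2.INTER_CUBIC))
E
```

```text
black (array([247.9, 284.7,  12. ,   8.9,  71.6]), 78.0) [[0.4715 0.1631 0.16  ]]
[[0.59  0.185 0.16 ]
 [0.531 0.174 0.16 ]
 [0.473 0.163 0.16 ]
 [0.722 0.207 0.16 ]] [[ 0.504 -0.244  0.09 ]] [[ 0.46  -0.197  0.012]
 [ 0.564 -0.223  0.012]
 [ 0.551 -0.3    0.012]
 [ 0.443 -0.278  0.012]]
```

View pics/crop.png

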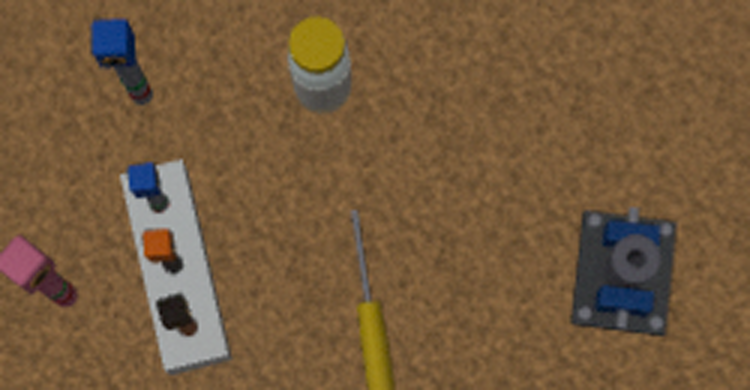

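The crop confirms the layout: target at the rack's far end, decoys free-standing, tube mouth at crop (635,258). I'll work out the rows for going above the rod.

```bash
cat >> h.py <<'E'
def go(p,yaw,last=None):
    """shift (tool mm) & turn for TCP target p, jaws (z) along world yaw, pointing down"""
    from station import monitor
    s=monitor.read_state();R=Ro.from_rotvec(s["eef_rot"])
    z=np.array([np.cos(yaw),np.sin(yaw),0]);y=np.array([0,0,-1.]);x=np.cross(y,z)
    T=Ro.from_matrix(np.c_[x,y,z])
    print("axes",R.as_matrix().round(3).tolist(),"q",s["joint_positions"].round(2))
    print("shift",(R.inv().apply(np.array(p)-s["tool_pos"])*1000).round(1),"turn",(R.inv()*T).as_rotvec().round(4))
E
python3 - <<'E'
from h import *
go([.127,.561,.50],np.pi/2+.19)
for s in(1,-1):go([.59,.185,.50],s*np.pi/2+.185)
E
```

```text
axes [[0.975, -0.001, 0.221], [-0.221, -0.001, 0.975], [-0.0, -1.0, -0.002]] q [ 1.14  0.16  1.6  -0.    1.39 -0.21]
shift [ -0.1 -96.1   0.3] turn [ 0.0015 -0.4128 -0.0006]
axes [[0.975, -0.001, 0.221], [-0.221, -0.001, 0.975], [-0.0, -1.0, -0.002]] q [ 1.14  0.16  1.6  -0.    1.39 -0.21]
shift [ 534.5  -95.9 -264.1] turn [ 0.0015 -0.4078 -0.0006]
axes [[0.975, -0.001, 0.221], [-0.221, -0.001, 0.975], [-0.0, -1.0, -0.002]] q [ 1.14  0.16  1.6  -0.    1.39 -0.21]
shift [ 534.5  -95.9 -264.1] turn [9.0000e-04 2.7338e+00 2.1000e-03]
```

```bash
python3 -m creep '[[1,0,-50,0,0,0,0],[1,0,-96,0,0,0,0],[1,40,-96,-20,0,0,0],[1,80,-96,-40,0,0,0],[1,120,-96,-59,0,-0.05,0],[1,160,-96,-79,0,-0.1,0],[1,200,-96,-99,0,-0.15,0],[1,240,-96,-119,0,-0.2,0],[1,280,-96,-138,0,-0.25,0],[1,320,-96,-158,0,-0.3,0],[1,360,-96,-178,0,-0.35,0],[1,400,-96,-198,0,-0.408,0],[1,440,-96,-217,0,-0.408,0],[1,480,-96,-237,0,-0.408,0],[1,515,-96,-254,0,-0.408,0],[1,534,-96,-264,0,-0.408,0],[1,534,-96,-264,0,-0.408,0],[1,534,-96,-264,0,-0.408,0],[1,534,-96,-264,0,-0.408,0]]' 20; python3 - <<'E'
from station import cams,monitor
from h import *
import pickle
c=cams.camera("wrist");pickle.dump(c,open("w1.pkl","wb"));cv2.imwrite("pics/w1.png",c["color"][...,::-1])
c2=cams.camera("top");pickle.dump(c2,open("top2.pkl","wb"))
E
```

```text
clock: 2.0
tool_pos: [0.5888, 0.1862, 0.5007]
eef_rot: [-1.566, -0.146, 0.147]
contact_force: [-0.3, 1.0, 0.4]
finger_gap: 1.002
```

View pics/w1.png

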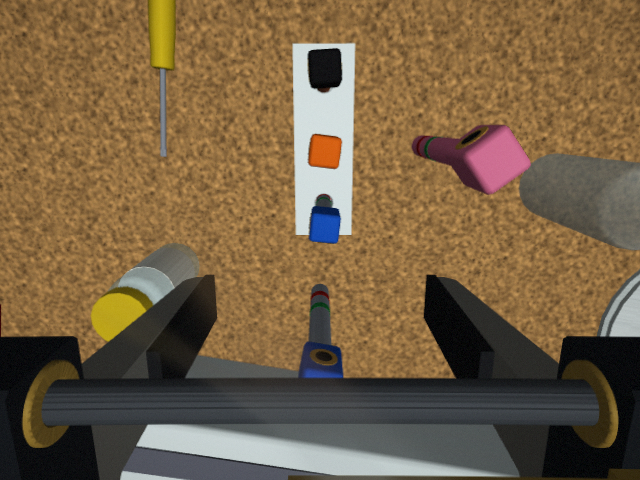

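Wrist view: the target's blue head at (325,225) is turned a few degrees, orange is at (325,151), and the big blue decoy is at (321,360) beyond the rack's end.

```bash
python3 - <<'E'
from h import *
import pickle
c=pickle.load(open("w1.pkl","rb"))
for nm,lo,hi,roi in [("blue",(105,150,40),(130,255,255),(290,195,360,260)),("or",(3,180,120),(18,255,255),(290,120,360,180)),("decoy",(105,150,40),(130,255,255),(290,330,360,380))]:
  for q in blobs(c,lo,hi,roi,100):
    print(nm,show(q))
    box=cv2.approxPolyDP(q,5,True).reshape(-1,2);print(box.tolist());print(ray(c,box,.16).round(4).tolist())
    print("depth",c["range_z"][int(box[:,1].mean()),int(box[:,0].mean())])
R=Ro.from_rotvec(c["rvec"]).as_matrix();print(-R.T@c["tvec"],R[2])
im=c["color"][180:260,280:370,::-1];cv2.imwrite("pics/w1c.png",cv2.resize(im,None,fx=7,fy=7,interpolation=cv2.INTER_CUBIC))
E
```

```text
blue (array([324.8, 224.3,  28.7,  35.2,   5.7]), 925.5)
[[313, 207], [309, 238], [336, 242], [337, 209]]
[[0.5795, 0.1784, 0.16], [0.6048, 0.1798, 0.16], [0.6041, 0.2016, 0.16], [0.5776, 0.1972, 0.16]]
depth 0.3289582
or (array([324.6, 151.1,  30.6,  30.9,   6.3]), 869.0)
[[313, 135], [309, 163], [336, 167], [340, 139]]
[[0.5257, 0.1685, 0.16], [0.5466, 0.1693, 0.16], [0.5457, 0.19, 0.16], [0.5248, 0.1889, 0.16]]
depth 0.31451482
decoy (array([322.5, 359.5,  39. ,  35. ,   0. ]), 481.0)
[[308, 343], [331, 350], [338, 362], [329, 371], [306, 369], [303, 376], [342, 377], [339, 348]]
[[0.6965, 0.1955, 0.16], [0.6994, 0.2161, 0.16], [0.7096, 0.2243, 0.16], [0.7197, 0.2183, 0.16], [0.7215, 0.1983, 0.16], [0.7287, 0.1969, 0.16], [0.7234, 0.2306, 0.16], [0.6962, 0.2225, 0.16]]
depth 0.32722336
[0.51747399 0.17236371 0.48043169] [ 0.25456954  0.04737893 -0.96589316]
```

View pics/w1c.png

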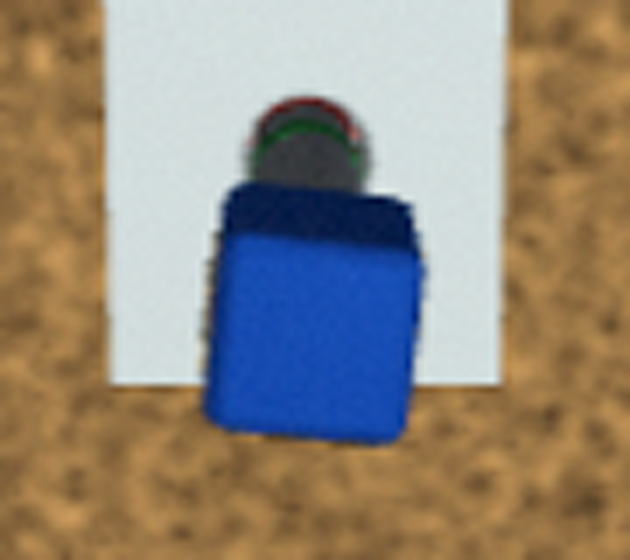

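The enlarged crop shows the head's top face with corners (225,235), (422,255), (405,440), (207,425), so I can get its yaw and centre.

```bash
python3 - <<'E'
from h import *
import pickle
c=pickle.load(open("w1.pkl","rb"))
p=np.array([[225,235],[422,255],[405,440],[207,425]])/7+[280,180]-.43
w=ray(c,p,.16);print(w.round(4),w.mean(0).round(4))
a=np.degrees(np.arctan2(*(w[[3,2,1,2]]-w[[0,1,0,3]])[:,1::-1].T if 0 else ((w[[3,2,1,2]]-w[[0,1,0,3]])[:,1],(w[[3,2,1,2]]-w[[0,1,0,3]])[:,0])));print(a)
yaw=np.radians(np.mean([a[0],a[1],a[2]-90,a[3]-90]));print(np.degrees(yaw))
m=w.mean(0)
go([m[0],m[1],.143+.171],np.pi/2+yaw)
E
```

```text
[[0.5845 0.1783 0.16  ]
 [0.5826 0.2005 0.16  ]
 [0.6042 0.2028 0.16  ]
 [0.6066 0.1802 0.16  ]] [0.5945 0.1905 0.16  ]
[ 5.05190068  6.22059025 94.73744462 96.15828784]
5.542055848733264
axes [[0.983, 0.0, -0.186], [0.186, 0.0, 0.983], [0.0, -1.0, 0.0]] q [ 0.11  0.23  1.33  0.    1.58 -1.65]
shift [  6.4 186.9   2.9] turn [-0.0002  0.0901  0.0001]
```

```bash
python3 -m creep '[[0.6,6.4,30,2.9,0,0.05,0],[0.6,6.4,60,2.9,0,0.09,0],[0.6,6.4,90,2.9,0,0.09,0],[0.6,6.4,115,2.9,0,0.09,0],[0.6,6.4,140,2.9,0,0.09,0],[0.6,6.4,155,2.9,0,0.09,0],[0.6,6.4,170,2.9,0,0.09,0],[0.6,6.4,180,2.9,0,0.09,0],[0.6,6.4,187,2.9,0,0.09,0],[0.6,6.4,187,2.9,0,0.09,0],[0.6,6.4,187,2.9,0,0.09,0],[0.6,6.4,187,2.9,0,0.09,0]]' 40; python3 - <<'E'
from station import cams
from h import *
c=cams.camera("wrist");cv2.imwrite("pics/w2.png",c["color"][...,::-1])
E
```

```text
clock: 3.3
tool_pos: [0.5957, 0.1893, 0.3148]
eef_rot: [-1.569, -0.076, 0.073]
contact_force: [0.0, -0.6, 0.3]
finger_gap: 0.6
```

View pics/w2.png

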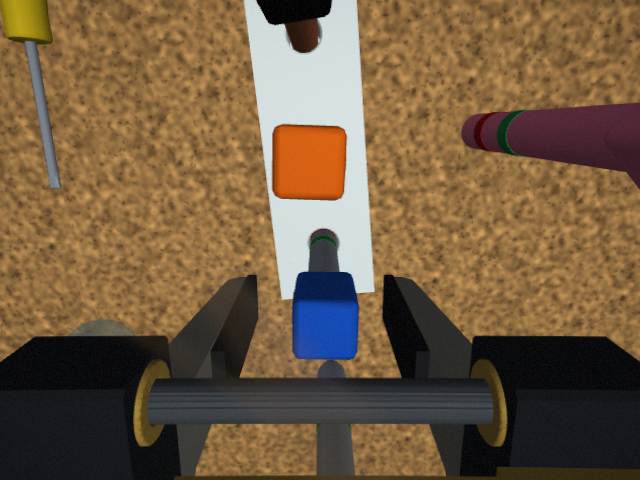

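The head (top face at about (325,335)) sits square and centred between the open fingers. Closing on it, then lifting.

```bash
python3 -m creep '[[0.3,0,0,0,0,0,0],[0.15,0,0,0,0,0,0],[0.1,0,0,0,0,0,0],[0.1,0,0,0,0,0,0],[0.1,0,0,0,0,0,0],[0.1,0,0,0,0,0,0],[0.1,0,0,0,0,0,0],[0.1,0,0,0,0,0,0],[0.1,0,0,0,0,0,0]]' 40 && python3 -m creep '[[0.1,0,-5,0,0,0,0],[0.1,0,-12,0,0,0,0],[0.1,0,-22,0,0,0,0],[0.1,0,-34,0,0,0,0],[0.1,0,-48,0,0,0,0],[0.1,0,-64,0,0,0,0],[0.1,0,-80,0,0,0,0],[0.1,0,-96,0,0,0,0],[0.1,0,-110,0,0,0,0],[0.1,0,-120,0,0,0,0],[0.1,0,-125,0,0,0,0],[0.1,0,-125,0,0,0,0],[0.1,0,-125,0,0,0,0]]'; python3 - <<'E'
from h import *
go([.504,-.244,.44],np.pi/2+np.radians(5.5))
E
```

```text
clock: 4.25
tool_pos: [0.5953, 0.1893, 0.3138]
eef_rot: [-1.57, -0.075, 0.075]
contact_force: [0.3, -0.4, 0.9]
finger_gap: 0.257
clock: 5.55
tool_pos: [0.5952, 0.1893, 0.4379]
eef_rot: [-1.57, -0.074, 0.076]
contact_force: [-0.7, -0.9, -0.5]
finger_gap: 0.26
axes [[0.995, -0.001, -0.095], [0.095, -0.0, 0.995], [-0.001, -1.0, -0.0]] q [ 0.11  0.27  1.41 -0.    1.47 -1.55]
shift [-132.    -1.9 -422.7] turn [ 0.     -0.0008 -0.0014]
```

```bash
python3 -m creep '[[0.1,-2,0,-10,0,0,0],[0.1,-6,0,-25,0,0,0],[0.1,-10,0,-45,0,0,0],[0.1,-16,0,-70,0,0,0],[0.1,-22,0,-100,0,0,0],[0.1,-28,0,-130,0,0,0],[0.1,-35,0,-160,0,0,0],[0.1,-42,0,-190,0,0,0],[0.1,-48,0,-220,0,0,0],[0.1,-55,0,-250,0,0,0],[0.1,-61,0,-280,0,0,0],[0.1,-68,0,-310,0,0,0],[0.1,-75,0,-340,0,0,0],[0.1,-80,0,-370,0,0,0],[0.1,-86,0,-395,0,0,0],[0.1,-90,0,-412,0,0,0],[0.1,-92,0,-420,0,0,0],[0.1,-92,0,-423,0,0,0],[0.1,-92,0,-423,0,0,0],[0.1,-92,0,-423,0,0,0]]'; python3 - <<'E'
from station import cams,monitor
from h import *
import pickle
D={n:cams.camera(n) for n in("wrist","top","scene")};pickle.dump(D,open("d3.pkl","wb"))
cv2.imwrite("pics/w3.png",D["wrist"]["color"][...,::-1])
E
```

```text
clock: 7.55
tool_pos: [0.5441, -0.2396, 0.4387]
eef_rot: [-1.569, -0.076, 0.076]
contact_force: [-0.2, -0.2, -1.5]
finger_gap: 0.258
```

View pics/w3.png

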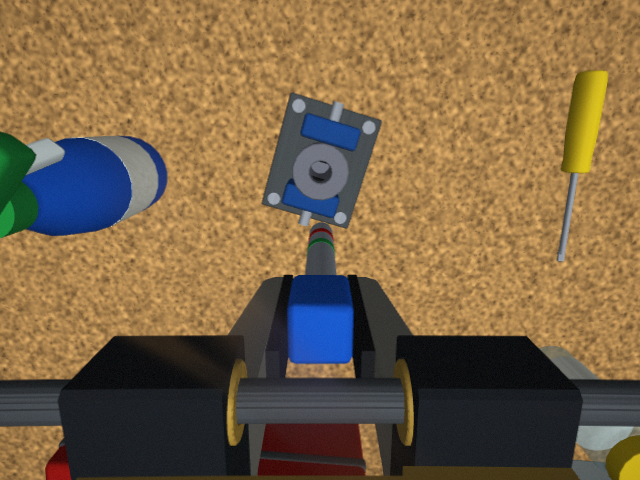

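The wrist view shows the held rod with its foot at (320,226) and its bands visible. The tube mouth is at (321,171) and the spray bottle is well left of it. I'll measure the mouth and the rod's axis with the same camera.

```bash
cat > m.py <<'E'
from h import *
def ell(c,roi,lo,hi,z,name):
    for q in blobs(c,lo,hi,roi,60):
        (u,v),ax,a=cv2.fitEllipse(q);print(name,np.round([u,v,*ax,a],1),ray(c,[[u,v]],z).round(4),cv2.contourArea(q))
E
python3 - <<'E'
import pickle;from m import *
D=pickle.load(open("d3.pkl","rb"));c=D["wrist"];im=c["color"]
print("row",[tuple(x) for x in im[171,285:360:4].tolist()])
print("col",[tuple(x) for x in im[200:276:4,320].tolist()])
print("r248",[tuple(x) for x in im[262,296:346:3].tolist()])
d=c["range_z"];print("d",d[262,312:328:4],d[150,321],d[171,300],d[230,320],d[245,320])
cv2.imwrite("pics/w3c.png",cv2.resize(im[130:280,250:400,::-1],None,fx=4,fy=4,interpolation=cv2.INTER_CUBIC))
R=Ro.from_rotvec(c["rvec"]).as_matrix();print(-R.T@c["tvec"],R.round(3))
E
```

```text
row [(72, 79, 79), (75, 81, 84), (102, 104, 115), (111, 114, 127), (117, 122, 133), (113, 119, 130), (77, 80, 89), (57, 57, 63), (113, 117, 129), (113, 117, 130), (90, 93, 102), (46, 47, 50), (115, 117, 131), (114, 117, 128), (114, 119, 130), (114, 117, 130), (77, 81, 83), (76, 84, 84), (73, 80, 81)]
col [(46, 76, 124), (33, 74, 145), (29, 71, 140), (26, 70, 134), (69, 75, 77), (67, 65, 64), (66, 70, 75), (75, 16, 16), (64, 68, 75), (65, 70, 73), (17, 66, 31), (62, 67, 71), (63, 67, 70), (64, 68, 71), (65, 69, 74), (63, 68, 72), (63, 68, 72), (63, 66, 70), (67, 69, 74)]
r248 [(162, 124, 74), (171, 132, 78), (197, 152, 91), (191, 145, 86), (68, 71, 76), (67, 71, 74), (67, 73, 76), (64, 67, 72), (64, 67, 73), (64, 67, 72), (69, 72, 78), (72, 77, 81), (76, 80, 85), (136, 115, 92), (177, 137, 82), (180, 138, 81), (176, 135, 80)]
d [0.20555295 0.20345399 0.20405713 0.20487447] 0.3220308 0.32606706 0.2632396 0.23071177
[ 0.47191222 -0.24698338  0.41842685] [[-0.096  0.995 -0.   ]
 [ 0.961  0.092  0.259]
 [ 0.258  0.024 -0.966]]
```

View pics/w3c.png

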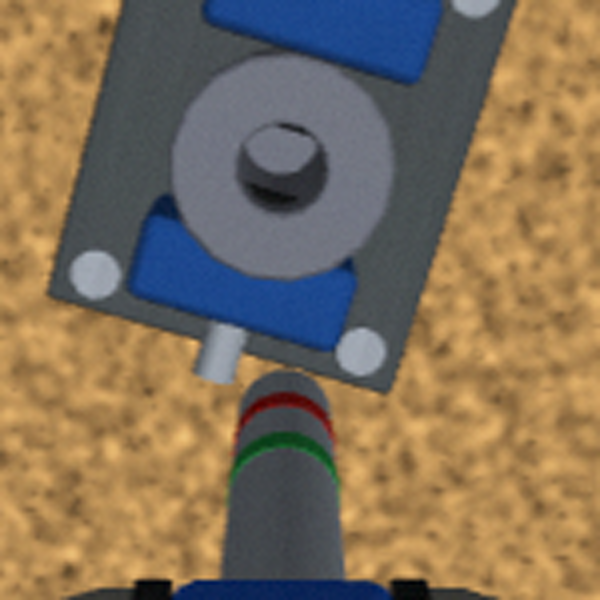

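```bash
python3 - <<'E'
import pickle;from m import *
D=pickle.load(open("d3.pkl","rb"));c=D["wrist"];im=c["color"].astype(int)
px=lambda u,v:[u/4+250-.375,v/4+130-.375]
m=ray(c,[px(283,166)],.09)[0];m2=ray(c,[px(282,167.5)],.09)[0];print("mouth",m.round(4),m2.round(4))
f=.1349;x=np.array([.995,.095,0])
for n,u,v,h,r in(("foot",285,371,0,.006),("red",286,401,.026,.008),("green",286,440,.050,.008)):
    print(n,(ray(c,[px(u,v)],f+h)[0]+r*x).round(4))
# shaft lateral centre per row: silhouette vs bench (r-b > 40 is wood)
from numpy import *
wood=(im[...,0]-im[...,2])
for v in(244,250,256,262,268):
    g=wood[v,295:350]; k=where(g<25)[0]; print(v,295+k[0],295+k[-1],295+(k[0]+k[-1])/2)
t=D["top"];
for n,p,z in(("mouth top",[401,267],.09),):print(n,ray(t,[p],z).round(4))
h=blobs(t,(105,120,60),(130,255,255),(340,200,460,300),8)
for q in h:print(show(q))
E
```

```text
mouth [ 0.5069 -0.2434  0.09  ] [ 0.5073 -0.2435  0.09  ]
foot [ 0.5435 -0.2395  0.1349]
red [ 0.5444 -0.2393  0.1609]
green [ 0.5442 -0.2394  0.1849]
244 309 332 320.5
250 307 334 320.5
256 307 334 320.5
262 307 334 320.5
268 306 335 320.5
mouth top [[ 0.5039 -0.2439  0.09  ]]
```

```bash
python3 -m creep '[[0.1,-5,0,0,0,0,0],[0.1,-12,0,0,0,0,0],[0.1,-20,0,0,0,0,0],[0.1,-28,5,-0.5,0,0,0],[0.1,-34,10,-0.5,0,0,0],[0.1,-37.2,17,-0.5,0,0,0],[0.1,-37.2,23,-0.5,0,0,0],[0.1,-37.2,28,-0.5,0,0,0],[0.1,-37.2,31,-0.5,0,0,0],[0.1,-37.2,31,-0.5,0,0,0],[0.1,-37.2,31,-0.5,0,0,0],[0.1,-37.2,31,-0.5,0,0,0]]'; python3 - <<'E'
from station import cams,monitor
from h import *
import pickle
D={n:cams.camera(n) for n in("wrist","scene")};pickle.dump(D,open("d4.pkl","wb"))
cv2.imwrite("pics/w4c.png",cv2.resize(D["wrist"]["color"][150:300,245:395,::-1],None,fx=4,fy=4,interpolation=cv2.INTER_CUBIC))
print(monitor.read_state()["tool_pos"],monitor.read_state()["contact_force"])
E
```

```text
clock: 8.9
tool_pos: [0.5071, -0.2446, 0.4081]
eef_rot: [-1.57, -0.075, 0.075]
contact_force: [0.2, 0.6, -1.0]
finger_gap: 0.259
[ 0.50704799 -0.24455395  0.40802544] [-0.0818554  -0.68001711 -1.92596613]
```

View pics/w4c.png

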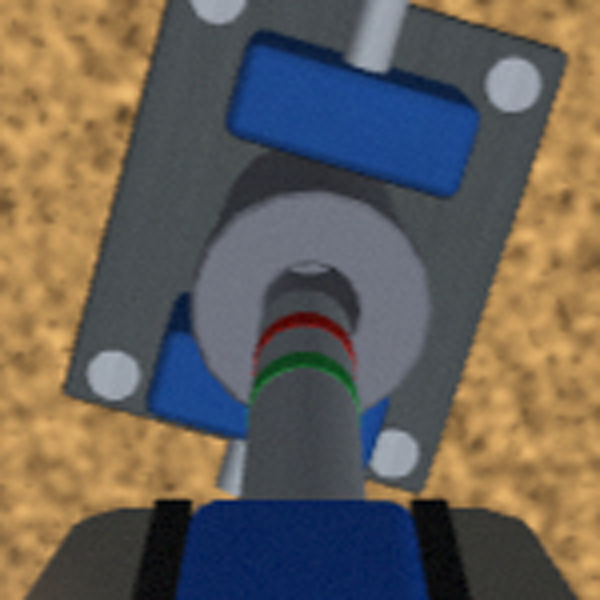

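The rod's foot is just above the bore. The mouth ring's centre is at about crop (311,310) and the shaft is centred near 304, so there is a small lateral error to correct.

```bash
python3 - <<'E'
import pickle;from m import *
D=pickle.load(open("d4.pkl","rb"));c=D["wrist"];im=c["color"].astype(int)
px=lambda u,v:[u/4+245-.375,v/4+150-.375]
T=np.array([.50705,-.2446]);x=np.array([.997,.075,0])
# ring edge points typed from the crop -> circle fit on z=.09
P=[[192,300],[430,303],[311,190],[252,207],[372,208],[206,245],[417,245],[203,358],[419,358]]
w=ray(c,[px(*p) for p in P],.09)
A=np.c_[2*w[:,:2],np.ones(len(w))];s=np.linalg.lstsq(A,(w[:,:2]**2).sum(1),rcond=None)[0];print("mouth",s[:2].round(4),"r",np.sqrt(s[2]+s[0]**2+s[1]**2).round(4))
H=[[262,300],[360,308],[311,261],[277,274],[345,276]]
w=ray(c,[px(*p) for p in H],.09);print("hole pts",w[:,:2].round(4).tolist())
f=.1043
for n,u,v,h,r in(("red",305,321,.026,.008),("green",305,360,.050,.008)):
    print(n,(ray(c,[px(u,v)],f+h)[0]+r*x).round(4))
w=ray(c,[px(303.5,480)],f+.1);print(w)
for v in(255,262,268):
    g=im[v,290:350].sum(1);print(v,im[v,300:342:1].sum(1).tolist())
E
```

```text
mouth [ 0.5073 -0.2435] r 0.0221
hole pts [[0.5064, -0.2527], [0.5062, -0.2346], [0.4983, -0.2444], [0.5013, -0.2504], [0.5005, -0.2379]]
red [ 0.5075 -0.2448  0.1303]
green [ 0.5073 -0.2449  0.1543]
[[ 0.5000228  -0.24563111  0.2043    ]]
255 [246, 245, 236, 241, 236, 236, 236, 222, 215, 215, 208, 211, 216, 211, 214, 219, 213, 211, 206, 214, 201, 206, 195, 214, 206, 214, 214, 230, 227, 244, 245, 249, 255, 272, 264, 258, 252, 244, 238, 230, 195, 221]
262 [423, 331, 273, 349, 404, 453, 323, 215, 215, 212, 207, 216, 222, 212, 220, 219, 212, 209, 209, 206, 206, 211, 208, 206, 202, 218, 214, 222, 223, 226, 237, 247, 258, 266, 270, 273, 233, 217, 351, 469, 506, 505]
268 [278, 334, 389, 437, 482, 374, 234, 217, 205, 215, 214, 215, 222, 213, 216, 222, 208, 211, 205, 214, 202, 195, 208, 206, 207, 221, 215, 218, 225, 225, 233, 247, 247, 270, 267, 272, 256, 243, 243, 370, 480, 489]
```

```bash
python3 -m creep '[[0.1,0,2,0.6,0,0,0],[0.1,0,4,1.1,0,0,0],[0.1,0,6,1.1,0,0,0],[0.1,0,8,1.1,0,0,0],[0.1,0,10,1.1,0,0,0],[0.1,0,12,1.1,0,0,0],[0.1,0,14,1.1,0,0,0],[0.1,0,15.5,1.1,0,0,0],[0.1,0,17,1.1,0,0,0],[0.1,0,18.5,1.1,0,0,0],[0.1,0,20,1.1,0,0,0],[0.1,0,20,1.1,0,0,0]]'
```

```text
clock: 10.2
tool_pos: [0.5069, -0.2435, 0.3876]
eef_rot: [-1.57, -0.075, 0.074]
contact_force: [0.7, -0.2, -2.8]
finger_gap: 0.257
```

The foot is about 6 mm into the bore with no side load. Going on down.

```bash
python3 -m creep '[[0.1,0,2,0,0,0,0],[0.1,0,4,0,0,0,0],[0.1,0,6,0,0,0,0],[0.1,0,8,0,0,0,0],[0.1,0,10,0,0,0,0],[0.1,0,13,0,0,0,0],[0.1,0,16,0,0,0,0],[0.1,0,19,0,0,0,0],[0.1,0,22,0,0,0,0],[0.1,0,25,0,0,0,0],[0.1,0,25,0,0,0,0]]' && python3 - <<'E'
from station import monitor
for i in range(3): s=monitor.read_state()
print(s["contact_force"],s["ft_torque"])
E
```

```text
clock: 11.3
tool_pos: [0.5068, -0.2434, 0.3617]
eef_rot: [-1.569, -0.075, 0.075]
contact_force: [2.6, -1.2, -3.4]
finger_gap: 0.258
[ 2.64121242 -1.23137468 -3.40292136] [-0.45586882 -0.81286964  0.04539412]
```

```bash
python3 -m creep '[[0.1,0.3,3,0,0,0,0],[0.1,0.3,6,0,0,0,0],[0.1,0.3,9,0,0,0,0],[0.1,0.3,12,0,0,0,0],[0.1,0.3,15,0,0,0,0],[0.1,0.3,18,0,0,0,0],[0.1,0.3,21,0,0,0,0],[0.1,0.3,24,0,0,0,0],[0.1,0.3,27,0,0,0,0],[0.1,0.3,30,0,0,0,0],[0.1,0.3,32,0,0,0,0],[0.1,0.3,34,0,0,0,0]]'
```

```text
clock: 12.5
tool_pos: [0.5071, -0.2434, 0.3285]
eef_rot: [-1.569, -0.075, 0.075]
contact_force: [1.0, 0.5, 2.4]
finger_gap: 0.26
```

```bash
python3 -m creep '[[0.1,0,1,0,0,0,0],[0.1,0,2,0,0,0,0],[0.1,0,3,0,0,0,0],[0.1,0,3,0,0,0,0],[0.1,0,3,0,0,0,0]]'
```

```text
clock: 13.0
tool_pos: [0.5071, -0.2434, 0.3254]
eef_rot: [-1.569, -0.075, 0.075]
contact_force: [1.2, -0.6, -0.8]
finger_gap: 0.259
```

```bash
python3 -m creep '[[0.1,0,0.5,0,0,0,0],[0.1,0,1,0,0,0,0],[0.1,0,1.5,0,0,0,0],[0.1,0,1.5,0,0,0,0]]'; python3 -m creep '[[0.1,0,0.5,0,0,0,0],[0.1,0,1,0,0,0,0],[0.1,0,1,0,0,0,0]]'
```

```text
clock: 13.4
tool_pos: [0.5071, -0.2434, 0.3241]
eef_rot: [-1.57, -0.075, 0.075]
contact_force: [0.6, -0.4, 0.9]
finger_gap: 0.261
clock: 13.7
tool_pos: [0.5072, -0.2434, 0.3237]
eef_rot: [-1.57, -0.075, 0.075]
contact_force: [0.9, 0.6, 4.4]
finger_gap: 0.257
```

```bash
python3 -m creep '[[0.1,0,0.5,0,0,0,0],[0.1,0,1,0,0,0,0],[0.1,0,1,0,0,0,0]]';  python3 -m creep '[[0.1,0,0.5,0,0,0,0],[0.1,0,1,0,0,0,0],[0.1,0,1,0,0,0,0],[0.1,0,1,0,0,0,0]]'
```

```text
clock: 14.0
tool_pos: [0.5074, -0.2435, 0.3237]
eef_rot: [-1.57, -0.075, 0.074]
contact_force: [-0.8, 1.3, 10.6]
finger_gap: 0.259
clock: 14.4
tool_pos: [0.5075, -0.2435, 0.3236]
eef_rot: [-1.57, -0.076, 0.074]
contact_force: [-2.5, 3.7, 15.6]
finger_gap: 0.258
```

Firmly on the floor: the force climbed from 4 to 16 N with no further travel, at TCP z 0.3236, and the calculated value was 0.3238. Raising so the foot sits 38 mm below the mouth means TCP z of about 0.3556.

```bash
python3 -m creep '[[0.1,0,-2,0,0,0,0],[0.1,0,-4,0,0,0,0],[0.1,0,-7,0,0,0,0],[0.1,0,-10,0,0,0,0],[0.1,0,-13,0,0,0,0],[0.1,0,-16,0,0,0,0],[0.1,0,-19,0,0,0,0],[0.1,0,-22,0,0,0,0],[0.1,0,-25,0,0,0,0],[0.1,0,-28,0,0,0,0],[0.1,0,-31,0,0,0,0],[0.1,0,-33,0,0,0,0],[0.1,0,-34,0,0,0,0],[0.1,0,-34,0,0,0,0],[0.1,0,-34,0,0,0,0]]'; python3 - <<'E'
from station import cams,monitor
from h import *
D={n:cams.camera(n) for n in("wrist","scene")}
a=cv2.resize(D["wrist"]["color"][170:320,245:395,::-1],(500,500),interpolation=cv2.INTER_CUBIC)
b=cv2.resize(D["scene"]["color"][150:240,260:350,::-1],(300,300),interpolation=cv2.INTER_CUBIC)
o=np.zeros((500,800,3),np.uint8);o[:,:500]=a;o[:300,500:]=b;cv2.imwrite("pics/w5.png",o)
E
```

```text
clock: 15.9
tool_pos: [0.5072, -0.2434, 0.3556]
eef_rot: [-1.57, -0.075, 0.075]
contact_force: [1.4, -0.3, -1.4]
finger_gap: 0.261
```

View pics/w5.png

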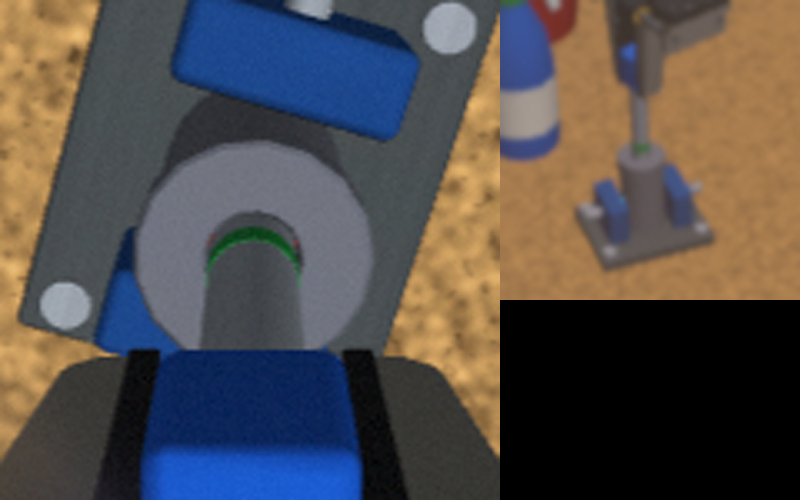

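The wrist crop shows the whole green band (apex at 255,238) above the mouth, with faint red specks down in the bore at (212,240) and (296,243). The scene crop shows green at the mouth and no red. I'll check the band's height numerically, without another picture.

```bash
python3 - <<'E'
from station import cams
from h import *
c=cams.camera("wrist");im=c["color"].astype(int)
x=np.array([.997,.075]);ax=np.array([.5073,-.2436])
print(*[(v,tuple(im[v,321])) for v in range(228,252)],sep=" ")
for v in (233,236,239,241.5,244):
    zs=np.linspace(.06,.2,1401);w=np.array([ray(c,[[321,v]],z)[0] for z in zs])
    i=np.argmin(abs((w[:,:2]-ax)@x+.008));print(v,"z on rod near face",zs[i].round(4))
R=im[...,0]-im[...,1:].max(2);m=(R>15)
ys,xs=np.where(m[225:275,295:350]);print("wood-free red px",[(u+295,v+225,tuple(im[v+225,u+295])) for u,v in zip(xs,ys) if im[v+225,u+295][1]-im[v+225,u+295][2]<12])
from station import monitor;s=monitor.read_state();print(s["tool_pos"],s["contact_force"],s["clock"])
E
```

```text
(228, (np.int64(115), np.int64(119), np.int64(130))) (229, (np.int64(110), np.int64(113), np.int64(126))) (230, (np.int64(113), np.int64(116), np.int64(127))) (231, (np.int64(112), np.int64(116), np.int64(128))) (232, (np.int64(112), np.int64(115), np.int64(126))) (233, (np.int64(76), np.int64(79), np.int64(87))) (234, (np.int64(64), np.int64(69), np.int64(73))) (235, (np.int64(58), np.int64(60), np.int64(66))) (236, (np.int64(65), np.int64(69), np.int64(73))) (237, (np.int64(62), np.int64(67), np.int64(70))) (238, (np.int64(23), np.int64(65), np.int64(36))) (239, (np.int64(13), np.int64(62), np.int64(24))) (240, (np.int64(16), np.int64(64), np.int64(30))) (241, (np.int64(19), np.int64(80), np.int64(33))) (242, (np.int64(59), np.int64(82), np.int64(70))) (243, (np.int64(64), np.int64(69), np.int64(74))) (244, (np.int64(63), np.int64(68), np.int64(71))) (245, (np.int64(65), np.int64(70), np.int64(74))) (246, (np.int64(61), np.int64(66), np.int64(71))) (247, (np.int64(63), np.int64(69), np.int64(71))) (248, (np.int64(63), np.int64(65), np.int64(71))) (249, (np.int64(63), np.int64(66), np.int64(72))) (250, (np.int64(60), np.int64(64), np.int64(70))) (251, (np.int64(62), np.int64(66), np.int64(73)))
233 z on rod near face 0.0866
236 z on rod near face 0.0937
239 z on rod near face 0.1005
241.5 z on rod near face 0.1059
244 z on rod near face 0.1111
wood-free red px [(np.int64(308), np.int64(241), (np.int64(91), np.int64(69), np.int64(73))), (np.int64(307), np.int64(242), (np.int64(105), np.int64(83), np.int64(89))), (np.int64(308), np.int64(242), (np.int64(99), np.int64(61), np.int64(65))), (np.int64(333), np.int64(242), (np.int64(108), np.int64(65), np.int64(68))), (np.int64(334), np.int64(242), (np.int64(86), np.int64(55), np.int64(63)))]
[ 0.50718208 -0.24340685  0.35559407] [ 0.64158341  0.64768694 -1.34648581] 16.05
```

Green spans z of about 0.098–0.106 m, which is 8 mm clear of the mouth. The red band's top is about 8 mm below it, and the specks are the band seen down through the bore's clearance gap. Handing in while holding.

```bash
python3 -c "
from station import ticket;print(ticket.job_done())"
```

```text
the job is handed in; nothing more can be done
None
```

I took the blue-headed rod from the end of the rack and pushed it all the way into the damper tube. I then drew it up 32 mm, and the gripper is still holding it there at 40 N. The job was handed in at about 16 s.

- **Fully home:** the force rose from 4 to 16 N with no further travel, at TCP z 0.3236 m. I had calculated the floor at 0.3238 m.
- **Final position:** TCP z is 0.3556 m, so the foot is about 38 mm below the mouth. The wrist camera puts the green band 8–16 mm above the mouth, fully showing.
- **Red band:** its top works out about 8 mm below the mouth. Looking steeply down, the wrist camera still picked up a few faint red pixels at the sides. I take these to be the band seen through the bore's 0.5 mm clearance, not above the mouth.
- **Grip:** the opening stayed at about 0.26, which matches the 24 mm head, so I see no sign of slip.
- **Other things on the bench:** the arm felt no unexpected contact on the way. I did not take a last picture to check that the other two rods and bench items had not moved.

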